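# Sift loose nuts out of the bushings

## Robot

A 6-joint arm with a two-finger parallel gripper is mounted at the origin on the work surface. World frame = base frame: x ahead of the robot, y to its left, z up, the work surface at z = 0. Lengths are in m, angles in degrees, forces in N, time in s.
With the tool pointing down it reaches from about 0.25 to 0.725 m from the base axis. Payload 9.7 kg.
Tool frame: the origin (TCP) lies between the finger pads; the fingertips stand 8 mm ahead of it and the grasp point (between the pads) lies 11 mm behind it (arm.finger_overhang is the distance from the TCP to the fingertips, in m); z points along the fingers, y is the direction in which the jaws open and shut (so a half turn about z gives the same grasp; the last joint's range is limited). The gripper opens to 85 mm and grips with 20 to 120 N. Pads are 22 mm wide; open, the fingers measure 114 mm over their backs; the gripper's body (76 mm by 85 mm) begins 54 mm behind the grasp point. The pads swing forward as they close: fully open they stand 13 mm farther back than shut.
Start: joints at [66.864, 4.979, 10.078, 95.1, 0, 90], TCP at [0.216, 0.506, 0.239] pointing down, gripper open.
Joint ranges: [-179.16, 179.16], [-48.56, 103.87], [-65.8, 70.77], [-126.05, 130.52], [-82.76, 87.17], [-180, 180]. Speed limits (degrees/s): [127.2, 127.2, 147.25, 180, 180, 180].

## Interface

Orientations are given as [roll, pitch, yaw] about the fixed x, y, z axes, in that order (R = Rz(yaw) Ry(pitch) Rx(roll)).
In Python, from cell import arm gives the robot as it stands. The module is installed in compiled form; this text tells all that it offers.
- The arm moves only by the tool servo_tool, never from a script. Its argument "increments" is text: rows parted by semicolons, each of 7 numbers parted by spaces: the turn, a rotation vector about the tool's x, y, z in rad, then the shift along the tool's x, y, z in cm, then the finger opening in cm, from 0 to 8.54. In form: wx wy wz tx ty tz gripper; .... A call has 1 to 8 rows; each row shifts and turns the commanded pose from where the row before left it, along the tool's axes as they then stand; what a row does not reach is not made up. A row lasts 1/10 s, in which the tool goes at most 50 mm and 8.59 degrees, less where a joint would pass 70% of its speed; a pose out of reach is approached as far as the arm can. A call is refused whole if a number of a shift passes 5 or a number of a turn 0.15, either way. A call with a gripper value outside its range is refused whole. The fingers move at their own pace and stop on an object; "newtons" is the grip in N (left out, the last holds). Time passes only in rows, so rows that do not move let the fingers close. It gives the time, the measured TCP pose, the force and the opening at its end, in the units of the state.
- arm.state(): the state, without advancing time (a new reading comes with each control period).
- arm.read_camera(name): name is "scene" or "top" or "wrist"; returns a dict with "img" (420x560x3 uint8, red, green, blue), "fx", "fy", "cx", "cy" (pixels), "xyz" and "orientation" of the camera in the world. Camera axes: x right, y up, looking along -z (the intrinsics and any distortion apply to the point x, -y, -z); pixel columns grow to the right and rows downward; lengths in m; the calibration is good to about 2 mm. A picture is of the moment at which its call begins. There is no depth.
- arm.finish_job(): hands the job in, once; it reports no verdict.
The state is a dict: "time_s": time; "joint_pos": joint angles; "joint_vel": joint speeds; "tau": joint torques, N m; "tcp_pos": TCP position; "tcp_rot": TCP orientation; "contact_force": force on the tool from outside, world axes, zero at the start; "wrist_torque": the same for the moment, N m; "width": finger opening in m.
Only numpy, scipy, OpenCV 4.12 (cv2) and the standard library are available. Lean on these libraries where they do the work, as an engineer would, in place of code of your own. Each camera call takes 0.05 s, during which the arm holds its last target.

## Task

Lift the sieve basket by its bar from the rubber mat, hold it over the shallow catch tray and tilt and shake it until all four nuts have dropped through the wires into the tray while the three large bushings stay in the basket. Then tip the bushings out over the basket's lip into the deep stock bin, holding the basket low over the bin so that they are not dropped hard, and stand the empty basket upright back on the middle of its mat. Do not pick out nuts or bushings with the fingers, and leave everything else on the bench where it is.

Things in the scene. Friction and masses are not known exactly. Their poses are not given: they have to be found in the camera images.
- basket: steel sieve basket, 0.30 kg, contents 0.25 kg more. Origin: centre of its underside; z up, x from the open pouring front (-x) to the closed back (+x). Outside 150 in x by 141 in y, plus the front lip; side and back walls 3 thick, 55 high; no front wall. It stands flat; yaw up to 1.1 rad either way. A bridge over its middle carries the grip bar.
- sieve (a point): middle of the basket's wire floor, at its x = 23.5, y = 0, 14.5 above its underside. Wires 5 diameter run along x at y = -42, -14, 14, 42 from x = -25 to the back wall (x = 72), one cross wire at x = 23.5: openings 23 by 46
- apron (a point): middle of the basket's blank flat steel apron in front of the wires, at its x = -45, y = 0, level with the wire tops (14.5 above the underside); it spans x = -65 to -25 and the full inner width of 135, then the lip turns up 25 degrees
- grip (a point): middle of the basket's black grip bar, which runs along the basket's y over its middle (x = 0): a flat-sided bar 14 wide (in x), 24 high, 135 free length, its centre 120 above the basket's underside. Below it 60 mm are clear above the parts. Axes as the basket's.
- lip (a point): middle of the basket's pouring edge, 80 in front (-x) of the basket's origin and 20 above its underside
- mat: black rubber mat lying fixed on the bench, 190 (x) by 180 (y), 3 thick; origin: centre of its underside. The basket starts on it, near its middle
- tray: shallow open dark steel catch tray, fixed, 200 (x) by 180 (y) outside, 30 high, walls and floor 3 thick; origin: centre of its underside
- bin: deep, empty grey plastic stock bin, fixed, standing among the other things (not one of the filled bins along the back), 190 (x) by 170 (y) outside, walls and floor 4 thick, 75 high at the sides and back, 55 high at its front (-x); origin: centre of its underside
- spray_can: bystander: standing grey spray can, 52 diameter, 155 high; origin: centre of its underside
- coupling: bystander: dark steel flange coupling, flange 84 diameter, hub 48 diameter, 55 high, standing; origin: centre of its underside
- wrench: bystander: flat open-end wrench, 160 long along its x, lying; origin: its middle, underside
- bearing: bystander: steel ring bearing 72 diameter, 18 high, lying; origin: centre of its underside
- tin: bystander: jar 60 diameter, 90 high; origin: centre of its underside
- nut0: small steel hex nut, 16 across flats, 18.5 across corners, 8 thick, 11 g; origin: centre of its underside. Starts lying flat on the basket's blank apron, where it stays (friction about 0.6) until shaken or tilted on to the wires; it falls through the openings
- nut1: small steel hex nut, 16 across flats, 18.5 across corners, 8 thick, 11 g; origin: centre of its underside. Starts lying flat on the basket's blank apron, where it stays (friction about 0.6) until shaken or tilted on to the wires; it falls through the openings
- nut2: small steel hex nut, 16 across flats, 18.5 across corners, 8 thick, 11 g; origin: centre of its underside. Starts lying flat on the basket's blank apron, where it stays (friction about 0.6) until shaken or tilted on to the wires; it falls through the openings
- nut3: small steel hex nut, 16 across flats, 18.5 across corners, 8 thick, 11 g; origin: centre of its underside. Starts lying flat on the basket's blank apron, where it stays (friction about 0.6) until shaken or tilted on to the wires; it falls through the openings
- bush0: large aluminium bushing (looks solid but for a dark bore), 38 diameter, 28 high, 70 g; too big for the openings; origin: centre of its underside. Starts standing on the basket's wires
- bush0_mid (a point): centre of bush0, 14 above its underside
- bush1: large aluminium bushing (looks solid but for a dark bore), 38 diameter, 28 high, 70 g; too big for the openings; origin: centre of its underside. Starts standing on the basket's wires
- bush1_mid (a point): centre of bush1, 14 above its underside
- bush2: large aluminium bushing (looks solid but for a dark bore), 38 diameter, 28 high, 70 g; too big for the openings; origin: centre of its underside. Starts standing on the basket's wires
- bush2_mid (a point): centre of bush2, 14 above its underside
Things that resemble listed ones, but are neither listed nor needed, are in the scene too. What is shaped like the basket but yellow is not meant.

How it is judged (in metres and radians):
On the way, in this order (a step that is already met when the one before it is completed fails the run):
1. all four nuts lie in the catch tray while all three bushings are still in the basket (x of nut0 in the frame of tray between -0.098 and 0.098 m and y of nut0 in the frame of tray between -0.088 and 0.088 m and z of nut0 in the frame of tray between -0.005 and 0.03 m and x of nut1 in the frame of tray between -0.098 and 0.098 m and y of nut1 in the frame of tray between -0.088 and 0.088 m and z of nut1 in the frame of tray between -0.005 and 0.03 m and x of nut2 in the frame of tray between -0.098 and 0.098 m and y of nut2 in the frame of tray between -0.088 and 0.088 m and z of nut2 in the frame of tray between -0.005 and 0.03 m and x of nut3 in the frame of tray between -0.098 and 0.098 m and y of nut3 in the frame of tray between -0.088 and 0.088 m and z of nut3 in the frame of tray between -0.005 and 0.03 m and x of bush0_mid in the frame of basket between -0.085 and 0.085 m and y of bush0_mid in the frame of basket between -0.07 and 0.07 m and z of bush0_mid in the frame of basket between 0.005 and 0.075 m and x of bush1_mid in the frame of basket between -0.085 and 0.085 m and y of bush1_mid in the frame of basket between -0.07 and 0.07 m and z of bush1_mid in the frame of basket between 0.005 and 0.075 m and x of bush2_mid in the frame of basket between -0.085 and 0.085 m and y of bush2_mid in the frame of basket between -0.07 and 0.07 m and z of bush2_mid in the frame of basket between 0.005 and 0.075 m), for 0.2 s.
2. the three bushings have been tipped into the stock bin, the nuts still in the tray (x of nut0 in the frame of tray between -0.098 and 0.098 m and y of nut0 in the frame of tray between -0.088 and 0.088 m and z of nut0 in the frame of tray between -0.005 and 0.03 m and x of nut1 in the frame of tray between -0.098 and 0.098 m and y of nut1 in the frame of tray between -0.088 and 0.088 m and z of nut1 in the frame of tray between -0.005 and 0.03 m and x of nut2 in the frame of tray between -0.098 and 0.098 m and y of nut2 in the frame of tray between -0.088 and 0.088 m and z of nut2 in the frame of tray between -0.005 and 0.03 m and x of nut3 in the frame of tray between -0.098 and 0.098 m and y of nut3 in the frame of tray between -0.088 and 0.088 m and z of nut3 in the frame of tray between -0.005 and 0.03 m and x of bush0_mid in the frame of bin between -0.092 and 0.092 m and y of bush0_mid in the frame of bin between -0.082 and 0.082 m and z of bush0_mid in the frame of bin between 0 and 0.07 m and x of bush1_mid in the frame of bin between -0.092 and 0.092 m and y of bush1_mid in the frame of bin between -0.082 and 0.082 m and z of bush1_mid in the frame of bin between 0 and 0.07 m and x of bush2_mid in the frame of bin between -0.092 and 0.092 m and y of bush2_mid in the frame of bin between -0.082 and 0.082 m and z of bush2_mid in the frame of bin between 0 and 0.07 m), for 0.2 s.
At the end, for the whole second after the job is handed in: All four nuts lie inside the catch tray (below its rim), all three bushings inside the stock bin (below its rim), and the basket stands upright (within 0.1 rad) on its mat with its centre within 50 mm of the mat's centre; everything at rest (all of step 2 and horizontal distance between basket and mat below 0.05 m and angle between basket's own z axis and vertical below 0.1 rad and height (world z) of basket below 0.012 m and linear speed of each of nut0, nut1, nut2, nut3, bush0, bush1, bush2, basket below 0.03 m/s); the robot touches nothing.
It fails at once if a nut or bushing is handled with the fingers (contact force between the fingers and nut0 above 1 N or contact force between the fingers and nut1 above 1 N or contact force between the fingers and nut2 above 1 N or contact force between the fingers and nut3 above 1 N or contact force between the fingers and bush0 above 1 N or contact force between the fingers and bush1 above 1 N or contact force between the fingers and bush2 above 1 N).
It fails at once if a bushing is dropped hard (it moves faster than 2.5 m/s, a fall of over 0.3 m) (linear speed of any of bush0, bush1, bush2 above 2.5 m/s).
It fails at once if a bystander is shifted by more than 30 mm or knocked over (distance of any of spray_can, coupling, wrench, bearing, tin from where it was at the start of the episode above 0.03 m or angle between any of spray_can, coupling, wrench, bearing, tin's own z axis and vertical above 0.5 rad).
It also fails if it takes over 72 s, if anything falls off the work surface, if the arm or the gripper's body presses on something with over 40 N, if the wrist force passes 120 N, or if a joint passes its speed limit or range.

## Working session

There is one attempt and no reset: what is moved stays moved. The work goes in short steps, Python scripts to look and compute and a tool call to move; the robot and the scene stay as the last step left them, time stands still between calls to the robot, and variables do not carry over. Pictures are saved under pics/ and viewed, and the job is handed in when it is done.

Besides the shell and the picture viewer there is one more tool, called after "Call:" as name(argument=value, ...) on one line, values as JSON. servo_tool: Moves the arm, as the interface text tells. Its arguments: {"type":"object","properties":{"increments":{"type":"string"},"newtons":{"type":"number"}},"required":["increments"]}

```bash
ls; mkdir -p pics; cat > h.py <<'E'
import numpy as np,cv2
from scipy.spatial.transform import Rotation as R
from cell import arm
def cam(n,f=None):
    c=arm.read_camera(n)
    if f: cv2.imwrite('pics/'+f+'.png',c['img'][:,:,::-1])
    return c
E
python3 - <<'E'
from h import *
print(arm.state())
for n in ('scene','top','wrist'):
    c=cam(n,n+'0'); print(n,{k:v for k,v in c.items() if k!='img'})
E
```

```text
pics
{'time_s': 0.0, 'joint_pos': array([ 6.68635295e+01,  5.01002385e+00,  1.00353970e+01,  9.50992603e+01,
       -5.51632939e-04,  9.00021806e+01]), 'joint_vel': array([ 0.02535886, -0.02174594,  0.01773193,  0.02829906, -0.04768188,
       -0.05196683]), 'tau': array([ 3.88774852e-04, -5.20381773e+01,  4.64801037e+01,  1.63386570e-02,
       -8.14322152e-05, -3.09521880e-06]), 'tcp_pos': array([0.21602636, 0.50556794, 0.23860183]), 'tcp_rot': array([-1.79926113e+02,  5.54444513e-04,  1.56861350e+02]), 'contact_force': array([0.0927452 , 0.06973098, 0.03038542]), 'wrist_torque': array([ 0.03685373, -0.00055898,  0.00374151]), 'width': 0.08543180803286572}
scene {'fx': 533.1902759754555, 'fy': 533.1902759754555, 'cx': 279.05474395708535, 'cy': 213.5345462554758, 'xyz': array([1.23170032, 0.34661139, 1.06122758]), 'orientation': array([ 41.8758001 ,  -0.22794658, 113.02789071])}
top {'fx': 425.7823764437114, 'fy': 425.7823764437114, 'cx': 278.40373080025086, 'cy': 210.65266871019608, 'xyz': array([0.3069236 , 0.02349242, 1.09962356]), 'orientation': array([  8.85913757,  -0.17030503, -90.06107138])}
wrist {'fx': 376.2998317789813, 'fy': 376.2998317789813, 'cx': 274.69100603353684, 'cy': 211.39556456740848, 'xyz': array([0.14917514, 0.53345868, 0.37396943]), 'orientation': array([-1.64150694e+01, -1.12649190e-02,  6.68521314e+01])}
```

View pics/scene0.png

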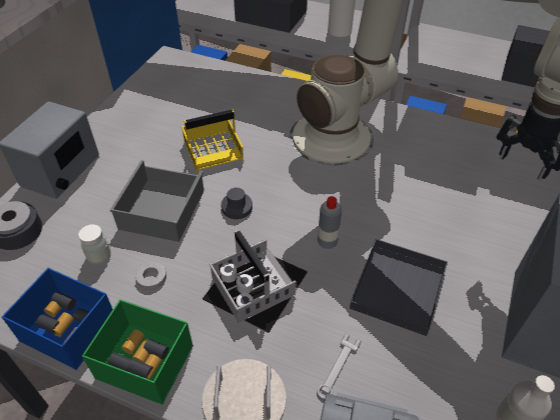

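View pics/top0.png

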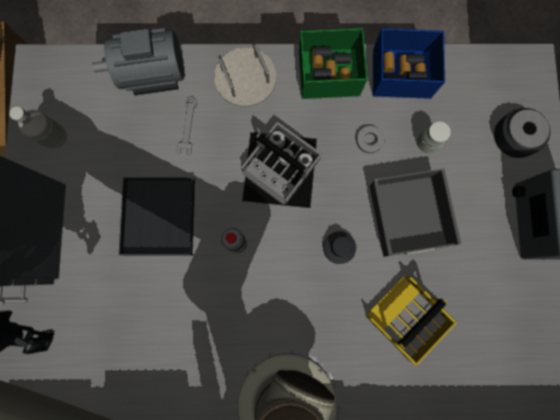

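View pics/wrist0.png

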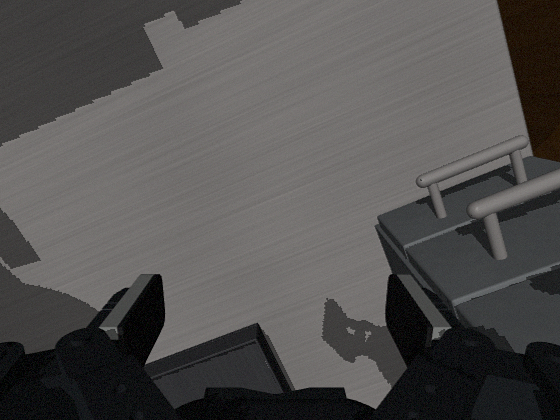

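```bash
cat >> h.py <<'E'
def ray(c,u,v):
    d=np.array([(u-c['cx'])/c['fx'],-(v-c['cy'])/c['fy'],-1.0])
    M=R.from_euler('xyz',c['orientation'],degrees=True).as_matrix()
    return np.array(c['xyz']),M@d
def plane(c,u,v,z):
    o,d=ray(c,u,v); return o+d*(z-o[2])/d[2]
def proj(c,p):
    M=R.from_euler('xyz',c['orientation'],degrees=True).as_matrix()
    q=(np.array(p)-c['xyz'])@M
    return np.stack([c['cx']+c['fx']*q[...,0]/-q[...,2],c['cy']-c['fy']*q[...,1]/-q[...,2]],-1)
def crop(c,x0,y0,x1,y1,k,f,gain=1.5):
    i=np.clip(c['img'][y0:y1,x0:x1,::-1]*gain,0,255).astype(np.uint8)
    cv2.imwrite('pics/'+f+'.png',cv2.resize(i,None,fx=k,fy=k,interpolation=cv2.INTER_CUBIC))
E
python3 - <<'E'
from h import *
c=cam('top'); crop(c,230,110,330,220,5,'tb1',2)
crop(c,100,160,480,270,2,'tb2',2)
s=cam('scene'); crop(s,190,220,320,340,5,'sb1',1.8)
E
```

```text
(no output)
```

View pics/tb1.png

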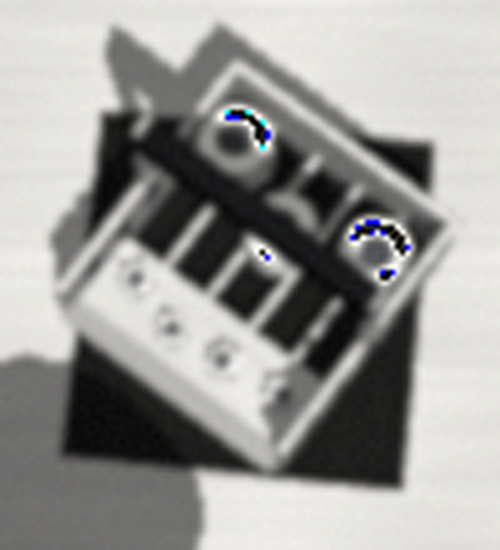

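View pics/sb1.png

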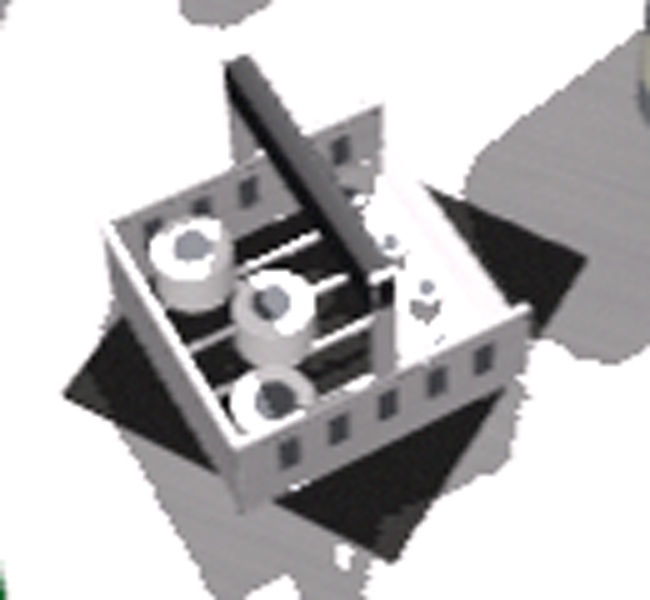

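View pics/tb2.png

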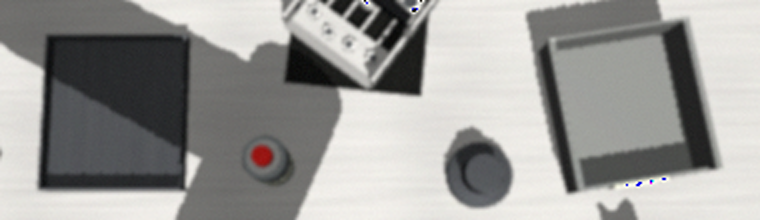

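```bash
python3 - <<'E'
from h import *
c=cam('top'); crop(c,365,160,470,265,6,'bin1',2); crop(c,112,168,202,263,6,'tray1',2.5); crop(c,236,125,326,215,6,'mat1',2.5)
s=cam('scene'); crop(s,100,150,260,250,5,'bin2',1.8);
E
```

```text
(no output)
```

View pics/bin1.png

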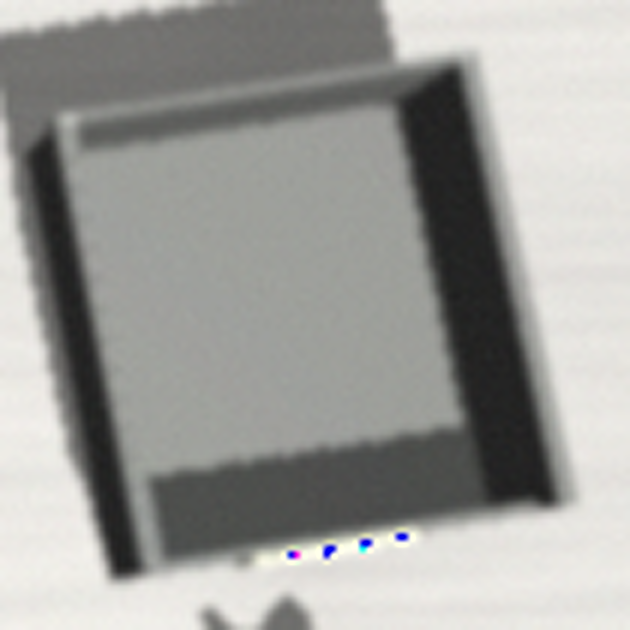

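View pics/bin2.png

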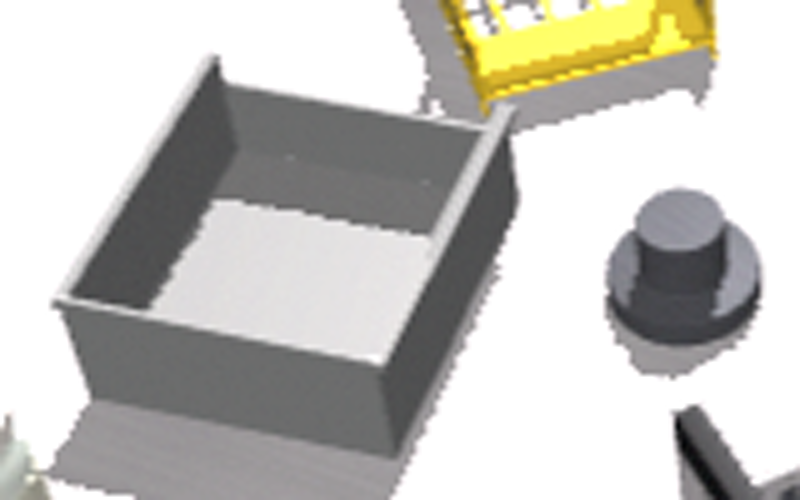

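View pics/tray1.png

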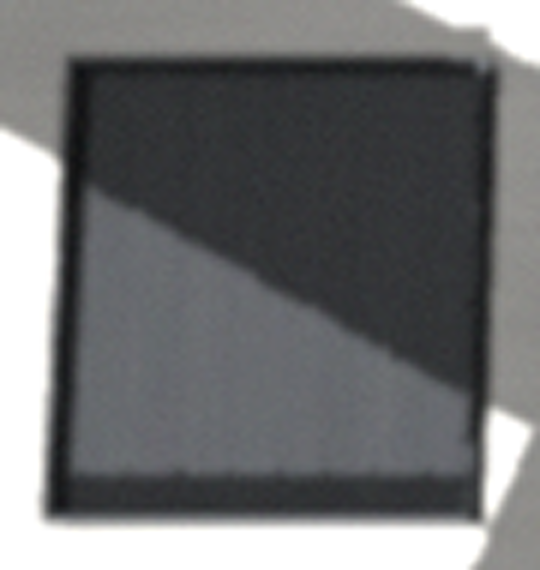

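View pics/mat1.png

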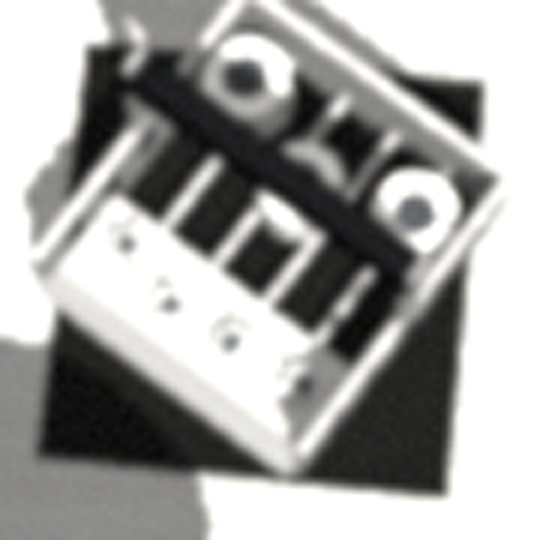

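```bash
python3 - <<'E'
from h import *
c=cam('top')
def P(l,x0,y0,k,z): return np.array([plane(c,x0+u/k-.5+.5/k,y0+v/k-.5+.5/k,z) for u,v in l])
f=lambda n,a:print(n,np.round(a,4).tolist())
def quad(n,a):
    f(n,a[:,:2]); f(' ctr',a.mean(0)); f(' sides',np.linalg.norm(np.roll(a,-1,0)-a,axis=1))
    e=[a[1]-a[0],a[2]-a[1],a[3]-a[2],a[0]-a[3]]; f(' ang',np.array([np.degrees(np.arctan2(q[1],q[0])) for q in e]))
# order: top-left, top-right, bottom-right, bottom-left
quad('tray',P([(70,58),(497,60),(482,518),(46,518)],112,168,6,.030))
quad('mat',P([(88,44),(484,82),(445,493),(38,457)],236,125,6,.003))
b=P([(58,112),(480,52)],365,160,6,.075); b2=P([(573,503),(140,570)],365,160,6,.065)
quad('bin',np.vstack([b,b2]))
# outer bin: front corners at z .055
print(P([(110,578),(573,503)],365,160,6,.055))
# basket: bar ends centre on top z .135
q=P([(137,80),(408,280)],236,125,6,.135); f('bar',q); d=q[1]-q[0]; print(np.linalg.norm(d),np.degrees(np.arctan2(d[1],d[0])),q.mean(0))
# back corners z=.058
q=P([(245,0),(508,182)],236,125,6,.058); f('back',q); d=q[1]-q[0]; print(np.linalg.norm(d),np.degrees(np.arctan2(d[1],d[0])))
for n,u,v,z in (('can',232,238,.155),('coup',341,243,.055),('tin',440,132,.09),('bearing',370,138,.018)): f(n,plane(c,u,v,z))
E
```

```text
tray [[0.5608, 0.419], [0.5599, 0.2361], [0.3642, 0.2366], [0.3644, 0.4181]]
 ctr [0.4623, 0.3274, 0.03]
 sides [0.1829, 0.1956, 0.1816, 0.1964]
 ang [-90.2959, 179.8479, 89.948, 0.2364]
mat [[0.6917, 0.0954], [0.674, -0.0815], [0.4881, -0.0618], [0.5041, 0.1155]]
 ctr [0.5895, 0.0169, 0.003]
 sides [0.1778, 0.187, 0.178, 0.1887]
 ang [-95.7079, 173.9459, 84.8401, -6.1094]
bin [[0.5474, -0.2162], [0.5727, -0.3914], [0.3872, -0.4217], [0.3603, -0.2449]]
 ctr [0.4669, -0.3186, 0.07]
 sides [0.1771, 0.1882, 0.1789, 0.1895]
 ang [-81.7832, -170.7218, 98.6504, 8.722]
[[ 0.35761022 -0.23513492  0.055     ]
 [ 0.38800789 -0.42604133  0.055     ]]
bar [[0.6307, 0.0674, 0.135], [0.55, -0.0382, 0.135]]
0.13286072772100213 -127.3766715602342 [0.59035577 0.0145657  0.135     ]
back [[0.692, 0.0251, 0.058], [0.6118, -0.0857, 0.058]]
0.13673752570565903 -125.87860835156646
can [0.3927, 0.1237, 0.155]
coup [0.3893, -0.1334, 0.055]
tin [0.661, -0.3797, 0.09]
bearing [0.6697, -0.2222, 0.018]
```

Call:
servo_tool(increments="0 0 0 -2 -1.1 0 8.5;0 0 0 -3.9 -2.2 0 8.5;0 0 0 -3.9 -2.2 0 8.5;0 0 0 -3.9 -2.2 0 8.5;0 0 0 -3.9 -2.2 0 8.5;0 0 0 -3.9 -2.2 0 8.5;0 0 0 -3.9 -2.2 0 8.5;0 0 0 -3.9 -2.2 0 8.5")

```text
time_s: 1.2
tcp_pos: [0.4215, 0.2373, 0.2395]
tcp_rot: [180.0, 0.0, 156.9]
contact_force: [0.8, 0.7, 0.9]
width: 0.085
```

Call:
servo_tool(increments="0 0 0 -3.9 -2.2 0 8.5;0 0 0.15 -3.9 -2.2 0 8.5;0 0 0.15 0 0 0 8.5;0 0 0.15 0 0 0 8.5;0 0 0.15 0 0 0 8.5;0 0 0.15 0 0 0 8.5;0 0 0.15 0 0 0 8.5;0 0 0.15 0 0 0 8.5")

```text
time_s: 2.0
tcp_pos: [0.4751, 0.1678, 0.2393]
tcp_rot: [180.0, -0.0, 96.3]
contact_force: [0.5, -0.1, 0.2]
width: 0.0849
```

```bash
cat >> h.py <<'E'
def st():
    s=arm.state(); print('t',round(s['time_s'],2),'j',np.round(s['joint_pos'],1),'p',np.round(s['tcp_pos'],4),'r',np.round(s['tcp_rot'],2),'F',np.round(s['contact_force'],2),'M',np.round(s['wrist_torque'],2),'w',round(s['width'],4)); return s
def to(dp,yaw=None):
    "world displacement to target in tool axes, cm"
    s=arm.state(); M=R.from_euler('xyz',s['tcp_rot'],degrees=True).as_matrix()
    print('tool shift cm',np.round(M.T@(np.array(dp)-s['tcp_pos'])*100,2))
    if yaw is not None: print('yaw turn about tool z rad',round(np.radians(s['tcp_rot'][2]-yaw),3))
E
python3 - <<'E'
from h import *
st(); to([.590,.0146,.24],53.4)
E
```

```text
t 2.0 j [ 19.4  -1.3   3.6  94.9   0.  103.1] p [0.4751 0.1678 0.2393] r [180.    -0.    96.34] F [ 0.51 -0.07  0.24] M [-0.02 -0.03 -0.04] w 0.0849
tool shift cm [-16.49   9.72  -0.07]
yaw turn about tool z rad 0.749
```

Call:
servo_tool(increments="0 0 0 -2.7 1.6 0 8.5;0 0 0 -2.7 1.6 0 8.5;0 0 0 -2.7 1.6 0 8.5;0 0 0 -2.7 1.6 0 8.5;0 0 0 -2.7 1.6 0 8.5;0 0 0 -2.7 1.6 0 8.5;0 0 0.1 -0.3 0.1 0 8.5;0 0 0.1 0 0 0 8.5")

```text
time_s: 2.8
tcp_pos: [0.5912, 0.0141, 0.2387]
tcp_rot: [-180.0, 0.0, 84.9]
contact_force: [-0.6, -0.8, 0.6]
width: 0.085
```

Call:
servo_tool(increments="0 0 0.15 0 0 0 8.5;0 0 0.15 0 0 0 8.5;0 0 0.1 0 0 0 8.5;0 0 0.05 0 0 0 8.5;0 0 0 0 0 0 8.5")

```text
time_s: 3.3
tcp_pos: [0.5907, 0.0152, 0.2392]
tcp_rot: [-180.0, 0.0, 59.4]
contact_force: [-0.2, -1.0, 0.1]
width: 0.0852
```

```bash
python3 - <<'E'
from h import *
st(); to([.590,.0146,.24],53.4)
c=cam('wrist','w1'); t=cam('top'); crop(t,230,110,330,220,5,'tb3',2)
E
```

```text
t 3.3 j [  1.5  10.8  16.5  95.7  -0.  122.1] p [0.5907 0.0152 0.2392] r [-179.99    0.     59.42] F [-0.18 -0.99  0.14] M [-0.03  0.05 -0.01] w 0.0852
tool shift cm [-0.09 -0.03 -0.08]
yaw turn about tool z rad 0.105
```

View pics/w1.png

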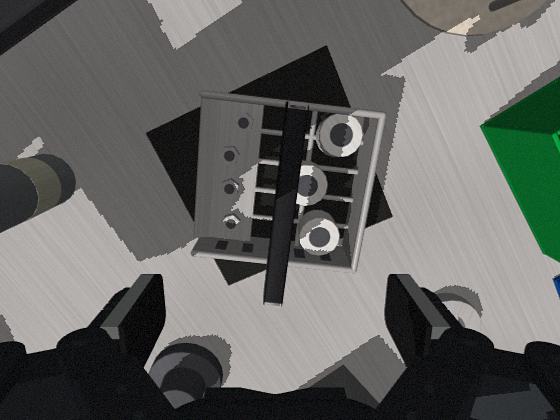

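The wrist view shows the grey basket: bar from about (297,104) to (273,303), four nuts on the apron at left (x≈230-243), three bushings at (340,134), (306,185), (319,236). The yellow one is elsewhere. I'll refine the bar from this view.

```bash
python3 - <<'E'
from h import *
c=cam('wrist')
a=[plane(c,u,v,.135) for u,v in ((287.5,108),(309,108),(264.5,301),(282.5,303))]
p,q=(a[0]+a[1])/2,(a[2]+a[3])/2
print(np.round(a,4).tolist(),np.linalg.norm(p-q),(p+q)/2,np.degrees(np.arctan2(*(p-q)[1::-1])))
m=(c['img'][200:203,255:330].mean((0,2))); print(m.astype(int))
print([np.round(proj(c,x),0) for x in ([.5904,.0146,.135],)])
E
```

```text
[[0.631, 0.0692, 0.135], [0.6423, 0.0625, 0.135], [0.5507, -0.0375, 0.135], [0.5609, -0.0454, 0.135]] 0.13434427429527238 [0.59621587 0.01221792 0.135     ] 53.000847578419844
[ 13  18  16  22  22  24  30  37  37  36  37  32  37  33  33  36  33  33
  33  26  21  27  38  42  39  38  41  39  40  36  39  35  36  33  33  36
  32  33  32  25   4 161 220 222 221 222 218 218 219 221 222 223 221 141
 115 120 120 123 126 122 123 122 106  75  55  38  20  18  15  13  16  18
  20  20  19]
[array([276., 214.])]
```

Call:
servo_tool(increments="0 0 0.108 0 0.3 2 8.5;0 0 0 0 0 3 8.5;0 0 0 0 0 3 8.5;0 0 0 0 0 2 8.5;0 0 0 0 0 1.7 8.5;0 0 0 0 0 1 8.5;0 0 0 0 0 0 8.5", newtons=100)

```text
time_s: 4.15
tcp_pos: [0.5927, 0.0137, 0.111]
tcp_rot: [-179.9, 0.1, 53.3]
contact_force: [-0.8, -0.0, 0.1]
width: 0.0853
```

```bash
python3 - <<'E'
from h import *
st(); to([.594,.013,.112],53.2)
c=cam('wrist','w2'); s=cam('scene'); crop(s,190,180,340,340,4,'s2',1.8)
E
```

```text
t 4.15 j [  1.3  10.3   1.8  81.6  -0.  128. ] p [0.5927 0.0137 0.111 ] r [-1.799e+02  8.000e-02  5.331e+01] F [-0.78 -0.04  0.15] M [-0.01 -0.05  0.01] w 0.0853
tool shift cm [ 0.02  0.15 -0.1 ]
yaw turn about tool z rad 0.002
```

View pics/w2.png

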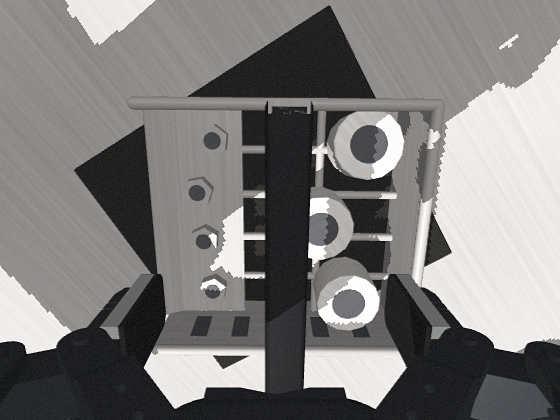

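View pics/s2.png

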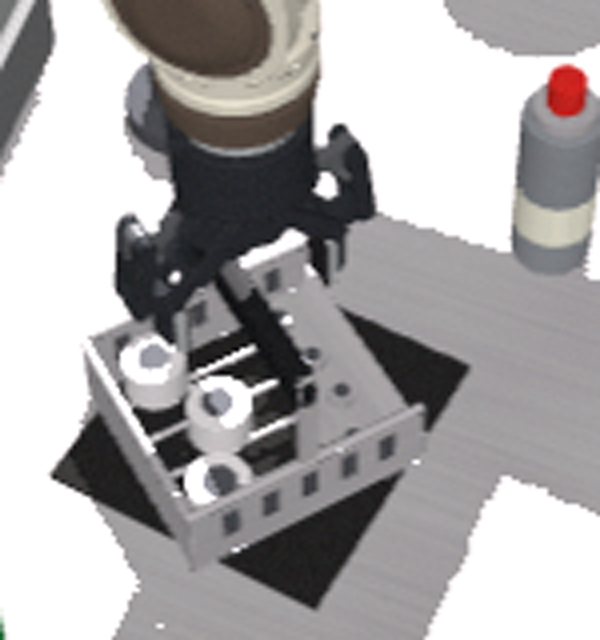

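The bar (px x 265-310) lies square between the jaws, slightly to the right; I shift a little and close.

Call:
servo_tool(increments="0 0 0 0 0.3 0 8.5;0 0 0 0 0 0 1;0 0 0 0 0 0 1;0 0 0 0 0 0 1;0 0 0 0 0 0 1;0 0 0 0 0 0 1;0 0 0 0 0 0 1;0 0 0 0 0 0 1", newtons=110)

```text
time_s: 5.05
tcp_pos: [0.5958, 0.0119, 0.1126]
tcp_rot: [180.0, -0.0, 53.3]
contact_force: [-0.2, -0.2, 3.1]
width: 0.0124
```

```bash
python3 - <<'E'
from h import *
st()
E
```

```text
t 5.05 j [  1.1  10.6   2.3  81.7  -0.  127.9] p [0.5958 0.0119 0.1126] r [ 1.7998e+02 -1.0000e-02  5.3270e+01] F [-0.22 -0.16  3.13] M [-0.05  0.03  0.01] w 0.0124
```

Call:
servo_tool(increments="0 0 0 0 0 -0.3 1;0 0 0 0 0 -0.8 1;0 0 0 0 0 -1.5 1;0 0 0 0 0 -2 1;0 0 0 0 0 -2.5 1;0 0 0 0 0 -2.5 1;0 0 0 0 0 -2.5 1;0 0 0 0 0 -2.5 1")

```text
time_s: 5.85
tcp_pos: [0.5955, 0.012, 0.2604]
tcp_rot: [180.0, -0.0, 53.3]
contact_force: [0.4, 0.3, -5.6]
width: 0.0121
```

Call:
servo_tool(increments="0 0 0 0 0 -2 1;0 0 0 0 0 -1.5 1;0 0 0 0 0 -0.8 1;0 0 0 0 0 -0.3 1")

```text
time_s: 6.25
tcp_pos: [0.5959, 0.0119, 0.3056]
tcp_rot: [179.9, -0.1, 53.3]
contact_force: [0.3, 0.1, -5.2]
width: 0.0122
```

```bash
python3 - <<'E'
from h import *
st(); to([.480,.319,.30],65)
s=cam('scene'); crop(s,180,100,380,340,3,'s3',1.8)
E
```

```text
t 6.25 j [  1.1  13.8  27.6 103.7   0.  127.9] p [0.5959 0.0119 0.3056] r [ 1.7994e+02 -5.0000e-02  5.3270e+01] F [ 0.25  0.09 -5.24] M [0.07 0.07 0.01] w 0.0122
tool shift cm [ 17.68 -27.65   0.54]
yaw turn about tool z rad -0.205
```

View pics/s3.png

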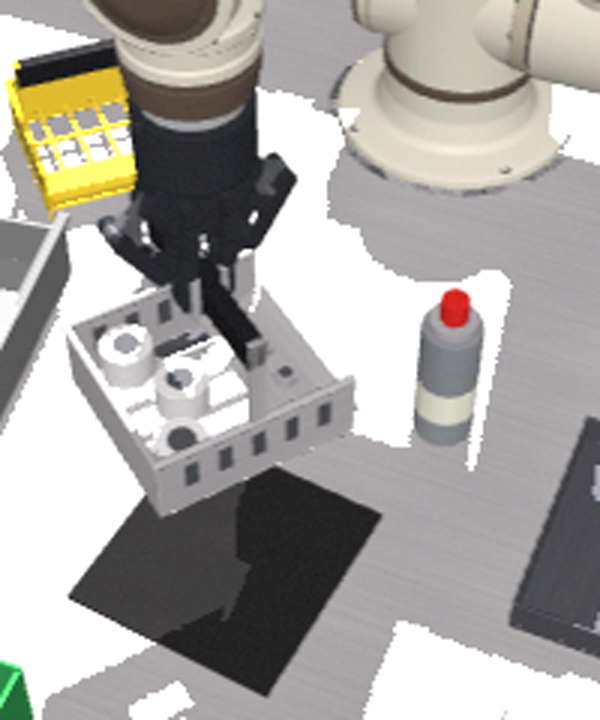

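Call:
servo_tool(increments="0 0 0 0.4 -0.55 0 1;0 0 0 1 -1.35 0 1;0 0 0 1.6 -2.15 0 1;0 0 0 2 -2.7 0 1;0 0 0 2.1 -2.8 0 1;0 0 0 2.1 -2.8 0 1;0 0 0 2.1 -2.8 0 1;0 0 0 2.1 -2.8 0 1")

```text
time_s: 7.1
tcp_pos: [0.5304, 0.229, 0.3038]
tcp_rot: [-180.0, 0.0, 53.3]
contact_force: [0.8, -0.4, -5.0]
width: 0.0123
```

Call:
servo_tool(increments="0 0 0 2 -2.7 0 1;0 0 -0.02 1.5 -2 0 1;0 0 -0.05 0.9 -1.3 0 1;0 0 -0.06 0.4 -0.6 0 1;0 0 -0.05 0 0 0.5 1;0 0 -0.02 0 0 1.2 1;0 0 0 0 0 2 1;0 0 0 0 0 2 1")

```text
time_s: 7.9
tcp_pos: [0.5065, 0.3045, 0.2465]
tcp_rot: [-180.0, 0.0, 64.8]
contact_force: [0.2, 0.6, -5.6]
width: 0.0119
```

Call:
servo_tool(increments="0 0 0 0 0 2 1;0 0 0 0 0 1.5 1;0 0 0 0 0 0.8 1;0 0 0 0 0 0.3 1")

```text
time_s: 8.3
tcp_pos: [0.5064, 0.3042, 0.2004]
tcp_rot: [-180.0, 0.1, 64.8]
contact_force: [0.1, -0.5, -4.8]
width: 0.0124
```

```bash
python3 - <<'E'
from h import *
st(); to([.507,.306,.195],65)
s=cam('scene'); crop(s,280,140,480,340,3,'s4',1.8)
E
```

```text
t 8.3 j [ 31.   10.1  11.4  91.4   0.  146.2] p [0.5064 0.3042 0.2004] r [-1.7995e+02  7.0000e-02  6.4790e+01] F [ 0.08 -0.46 -4.76] M [-0.02  0.03  0.02] w 0.0124
tool shift cm [ 0.19 -0.02  0.54]
yaw turn about tool z rad -0.004
```

View pics/s4.png

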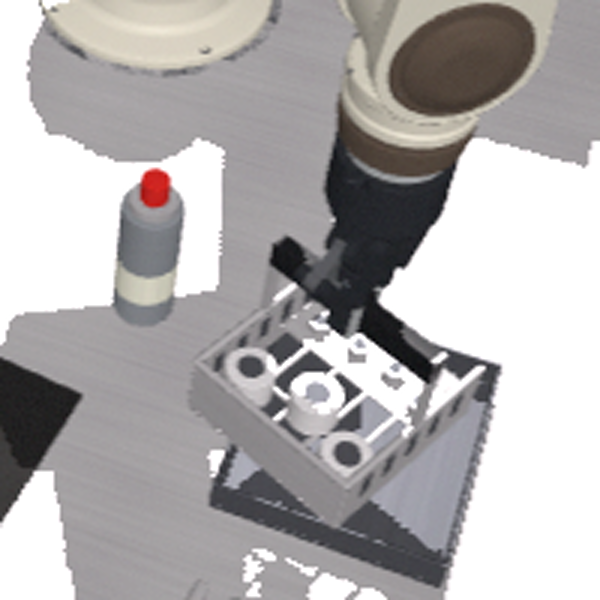

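Call:
servo_tool(increments="0.03 0 0 0 0 0 1;0.07 0 0 0 0 0 1;0.09 0 0 0 0 0 1;0.09 0 0 0 0 0 1;0.09 0 0 0 0 0 1;0.09 0 0 0 0 0 1;0.06 0 0 0 0 0 1;0.03 0 0 0 0 0 1")

```text
time_s: 9.15
tcp_pos: [0.5083, 0.3039, 0.2008]
tcp_rot: [-148.4, -0.0, 64.7]
contact_force: [-0.5, -0.1, -5.3]
width: 0.0121
```

```bash
python3 - <<'E'
from h import *
st()
s=cam('scene'); crop(s,280,140,480,340,3,'s5',1.8)
s=cam('top'); crop(s,100,140,280,280,4,'t5',2)
E
```

```text
t 9.15 j [ 20.7  32.1  34.  115.1  22.2 131.4] p [0.5083 0.3039 0.2008] r [-1.4836e+02 -2.0000e-02  6.4660e+01] F [-0.49 -0.13 -5.28] M [-0.51 -1.04  0.  ] w 0.0121
```

View pics/s5.png

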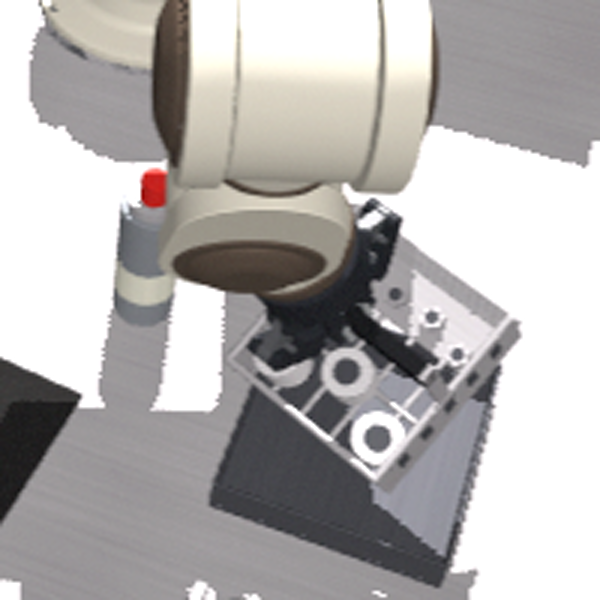

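View pics/t5.png

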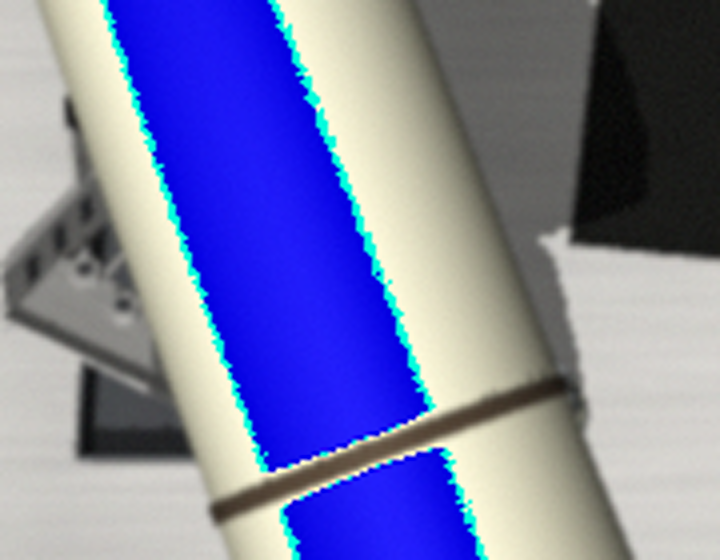

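Call:
servo_tool(increments="0.03 0 0 0 0 0 1;0.04 0 0 0 0 0 1;0.04 0 0 0 0 0 1;0.03 0 0 0 0 0 1;0 0 0 0 0 0 1;0 0 0 0 0 0 1")

```text
time_s: 9.85
tcp_pos: [0.5071, 0.3045, 0.2014]
tcp_rot: [-140.5, -0.0, 64.7]
contact_force: [0.2, 0.9, -4.4]
width: 0.0121
```

```bash
python3 - <<'E'
from h import *
st()
s=cam('scene'); crop(s,330,190,470,340,5,'s6',1.8)
E
```

```text
t 9.85 j [ 19.   38.3  39.8 122.1  26.3 126.9] p [0.5071 0.3045 0.2014] r [-1.4052e+02 -1.0000e-02  6.4740e+01] F [ 0.24  0.88 -4.43] M [-0.5  -1.16 -0.03] w 0.0121
```

View pics/s6.png

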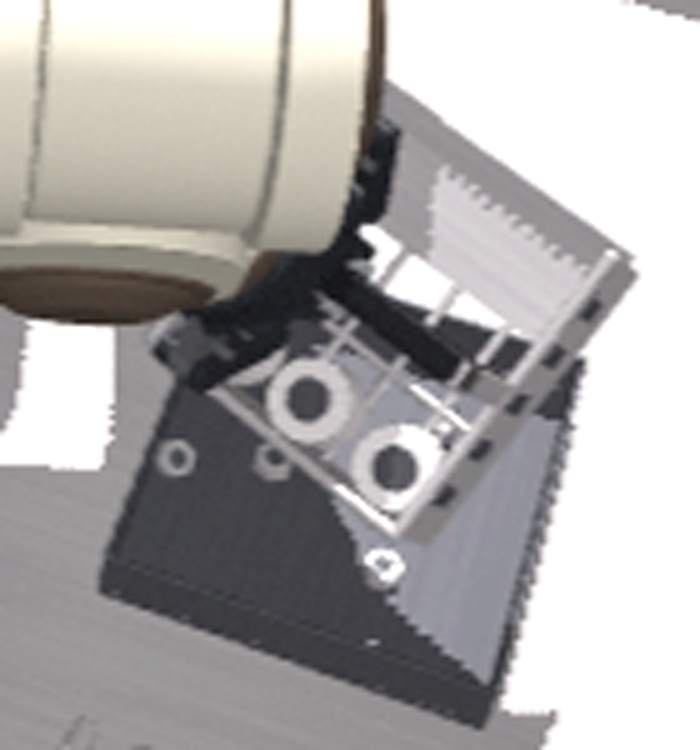

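Three nuts lie in the tray at (178,458), (272,458), (382,566). The fourth seems caught beside a bushing at about (440,430). I shake at that tilt.

Call:
servo_tool(increments="-0.05 0 0 0.8 0 0 1;-0.05 0 0 -1.6 0 0 1;-0.05 0 0 1.6 0 0 1;-0.05 0 0 -1.6 0 0 1;0 0 0 0.8 0.8 0 1;0 0 0 0 -1.6 0 1;0 0 0 0 0.8 0 1;0 0 0 0 0 0 1")

```text
time_s: 10.7
tcp_pos: [0.5071, 0.3043, 0.2016]
tcp_rot: [-152.0, -0.0, 64.8]
contact_force: [0.2, -0.4, -4.5]
width: 0.0122
```

```bash
python3 - <<'E'
from h import *
st()
s=cam('scene'); crop(s,330,190,470,340,5,'s7',1.8)
E
```

```text
t 10.7 j [ 21.7  29.1  31.2 112.   20.1 133.4] p [0.5071 0.3043 0.2016] r [-1.5198e+02 -3.0000e-02  6.4750e+01] F [ 0.23 -0.43 -4.46] M [-0.37 -0.88  0.04] w 0.0122
```

View pics/s7.png

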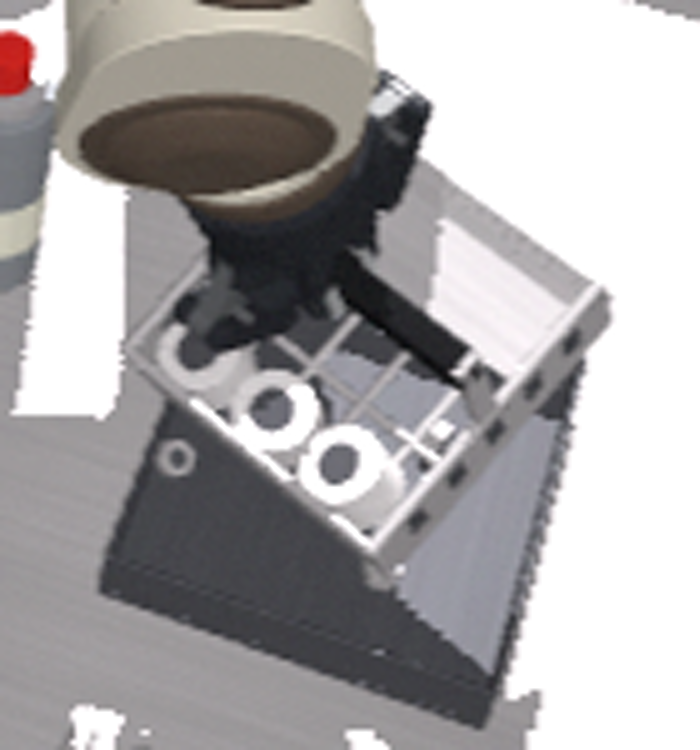

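Call:
servo_tool(increments="-0.05 0 0 0 -0.2 -0.3 1;-0.08 0 0 0 -0.5 -0.6 1;-0.08 0 0 0 -0.8 -1 1;-0.08 0 0 0 -0.8 -1 1;-0.08 0 0 0 -0.8 -1 1;-0.08 0 0 0 -0.8 -1 1;-0.03 0 0 0 -0.6 -0.6 1;0 0 0 0 -0.3 -0.3 1")

```text
time_s: 11.55
tcp_pos: [0.4764, 0.3188, 0.2691]
tcp_rot: [-179.4, -0.1, 64.8]
contact_force: [0.2, 0.4, -5.9]
width: 0.012
```

```bash
python3 - <<'E'
from h import *
st()
s=cam('scene'); crop(s,310,170,470,340,4,'s8',1.8)
print([np.round(plane(s,330+u/5,190+v/5,.008),3) for u,v in ((440,431),(178,458),(272,458),(382,566))])
t=cam('top','t8')
E
```

```text
t 11.55 j [ 33.5   9.3  18.2  99.1   0.5 148.7] p [0.4764 0.3188 0.2691] r [-1.7941e+02 -7.0000e-02  6.4810e+01] F [ 0.21  0.41 -5.85] M [ 0.06  0.11 -0.01] w 0.012
[array([0.416, 0.367, 0.008]), array([0.48 , 0.256, 0.008]), array([0.463, 0.297, 0.008]), array([0.501, 0.36 , 0.008])]
```

View pics/s8.png

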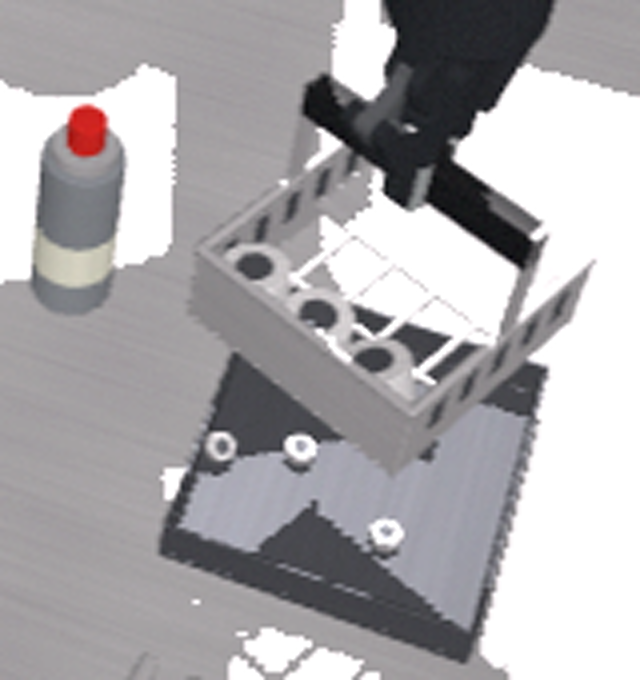

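View pics/t8.png

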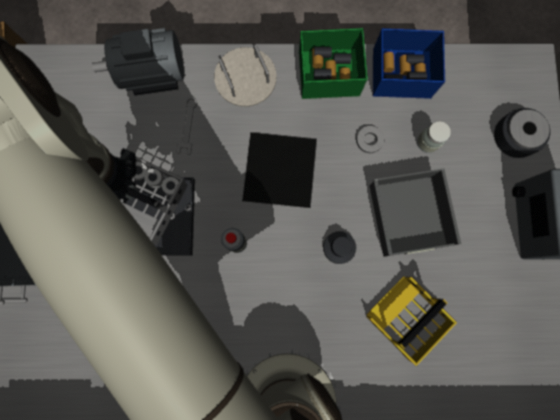

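Call:
servo_tool(increments="0 0 0 -0.3 0.4 -0.4 1;0 0 0 -0.8 1 -0.6 1;0 0 0 -1.3 1.6 -0.8 1;0 0 0 -1.5 2 -0.8 1;0 0 0 -1.5 2 -0.6 1;0 0 0 -1.3 1.6 -0.4 1;0 0 0 -0.8 1 0 1;0 0 0 -0.3 0.4 0 1")

```text
time_s: 12.45
tcp_pos: [0.536, 0.203, 0.3026]
tcp_rot: [-179.4, 0.0, 64.6]
contact_force: [0.2, 0.2, -5.4]
width: 0.0122
```

```bash
python3 - <<'E'
from h import *
st()
s=cam('scene'); crop(s,300,170,460,340,4,'s9',1.8)
E
```

```text
t 12.45 j [ 20.5  10.8  23.7 103.4   0.4 135.9] p [0.536  0.203  0.3026] r [-1.794e+02  3.000e-02  6.460e+01] F [ 0.16  0.19 -5.35] M [ 0.1   0.11 -0.  ] w 0.0122
```

View pics/s9.png

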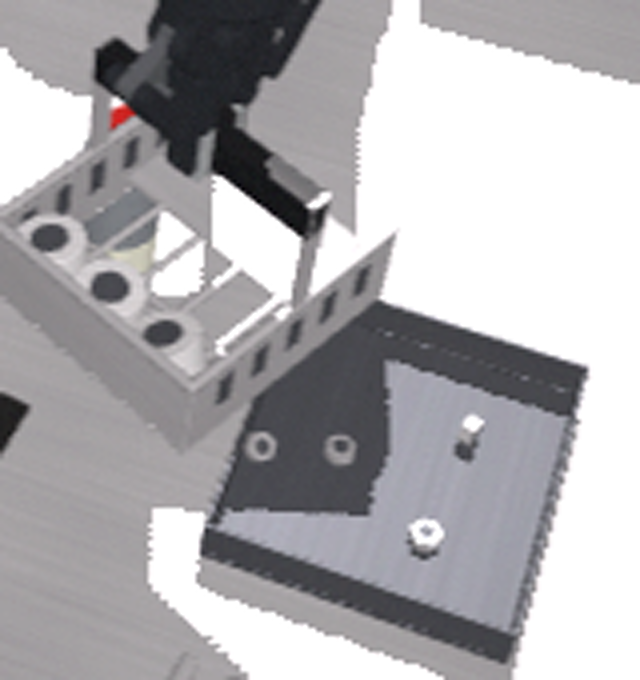

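All four nuts are in the tray: (262,446), (340,447), (426,536), and one on edge at (468,432). The three bushings are still in the basket. On to the bin.

Call:
servo_tool(increments="0 0 0 -0.7 0.4 0 1;0 0 0 -1.5 0.9 0 1;0 0 0 -2.4 1.4 0 1;0 0 0 -3.1 1.8 0 1;0 0 0 -3.4 2 0 1;0 0 0 -3.4 2 0 1;0 0 0 -3.4 2 0 1;0 0 0 -3.4 2 0 1")

```text
time_s: 13.3
tcp_pos: [0.5566, -0.0431, 0.3019]
tcp_rot: [-179.4, 0.0, 64.8]
contact_force: [1.0, -0.0, -5.3]
width: 0.012
```

Call:
servo_tool(increments="0 0 0 -3.4 2 0 1;0 0 0 -3.4 2 0 1;0 0 0 -3.4 2 0 1;0 0 0 -3.4 2 0 1;0 0 0 -3.1 1.8 0 1;0 0 0 -2.4 1.4 0 1;0 0 0 -1.5 0.9 0 1;0 0 0 -0.7 0.4 0 1")

```text
time_s: 14.1
tcp_pos: [0.5786, -0.2891, 0.2999]
tcp_rot: [-179.4, 0.0, 64.7]
contact_force: [-0.2, 0.3, -5.1]
width: 0.0124
```

Call:
servo_tool(increments="0 0 -0.03 0 0 0 1;0 0 -0.07 0 0 0 1;0 0 -0.1 0 0 0 1;0 0 -0.1 0 0 0 1;0 0 -0.1 0 0 0 1;0 0 -0.1 0 0 0 1;0 0 -0.06 0 0 0 1;0 0 -0.03 0 0 0 1")

```text
time_s: 14.9
tcp_pos: [0.5793, -0.2859, 0.3009]
tcp_rot: [-179.5, -0.3, 98.8]
contact_force: [-0.2, -0.1, -4.7]
width: 0.0124
```

```bash
python3 - <<'E'
from h import *
st(); to([.590,-.2995,.22],98.5)
s=cam('scene'); crop(s,60,80,310,300,3,'s10',1.8)
E
```

```text
t 14.9 j [-26.3  22.4  37.9 106.1  -0.   54.9] p [ 0.5793 -0.2859  0.3009] r [-179.55   -0.32   98.8 ] F [-0.16 -0.11 -4.7 ] M [-0.01  0.1   0.06] w 0.0124
tool shift cm [-1.55  0.92  8.08]
yaw turn about tool z rad 0.005
```

View pics/s10.png

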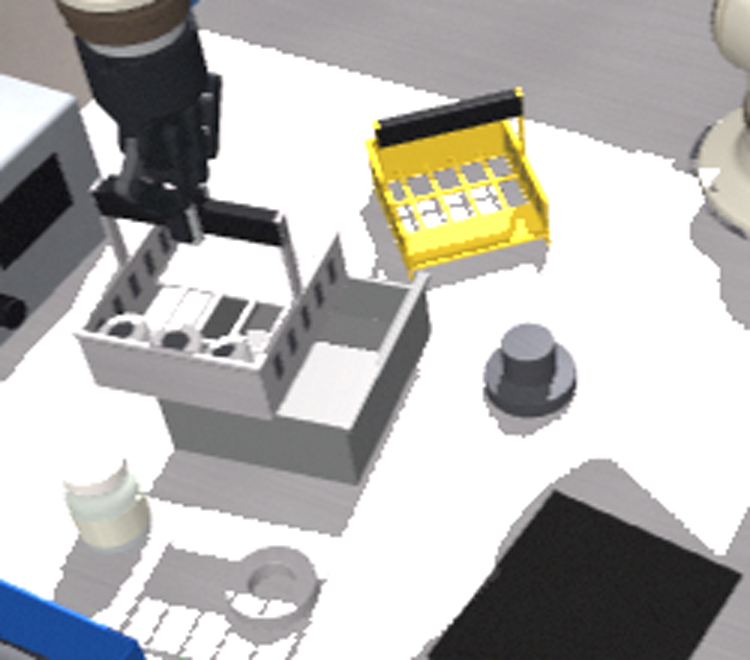

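Call:
servo_tool(increments="-0.05 0 0 -0.3 -0.45 -0.4 1;-0.1 0 0 -0.4 -0.9 -0.8 1;-0.1 0 0 -0.4 -0.9 -0.8 1;-0.07 0 0 -0.3 -0.6 -0.55 1;-0.03 0 0 -0.1 -0.6 0.6 1;0 0 0 0 -0.6 1.7 1;0 0 0 0 -0.7 1.9 1;0 0 0 0 -0.7 1.9 1")

```text
time_s: 15.75
tcp_pos: [0.5461, -0.3063, 0.2561]
tcp_rot: [160.4, -0.3, 98.5]
contact_force: [-0.1, -0.8, -4.7]
width: 0.0125
```

Call:
servo_tool(increments="0 0 0 0 -0.6 1.7 1;0 0 0 0 -0.4 1.1 1;0 0 0 0 -0.2 0.5 1;0 0 0 0 0 0 1")

```text
time_s: 16.15
tcp_pos: [0.5461, -0.3064, 0.221]
tcp_rot: [160.5, -0.3, 98.5]
contact_force: [-0.1, -0.4, -3.5]
width: 0.0126
```

```bash
cat >> h.py <<'E'
def bp(bin_=None):
    "basket-frame points in world from the tool"
    s=arm.state(); M=R.from_euler('xyz',s['tcp_rot'],degrees=True).as_matrix(); p=s['tcp_pos']
    B=np.stack([M[:,1],M[:,0],-M[:,2]],1); bar=p-.011*M[:,2]; o=bar-B@[0,0,.12]
    for n,q in (('origin',[0,0,0]),('lip',[-.08,0,.02]),('front edge',[-.075,0,0]),('back',[.075,0,0])): print(n,np.round(o+B@q,4),end='; ')
    print('tilt',round(np.degrees(np.arccos(B[2,2])),1))
E
python3 - <<'E'
from h import *
st(); bp()
s=cam('scene'); crop(s,60,80,310,300,3,'s11',1.8)
E
```

```text
t 16.15 j [-35.3   0.5   1.1  76.5  13.6  47.9] p [ 0.5461 -0.3064  0.221 ] r [160.46  -0.35  98.54] F [-0.13 -0.43 -3.51] M [-0.06  0.81 -0.  ] w 0.0126
origin [ 0.5821 -0.3004  0.1183]; lip [ 0.5009 -0.3125  0.1104]; front edge [ 0.5122 -0.3107  0.0932]; back [ 0.652  -0.2901  0.1434]; tilt 19.5
```

View pics/s11.png

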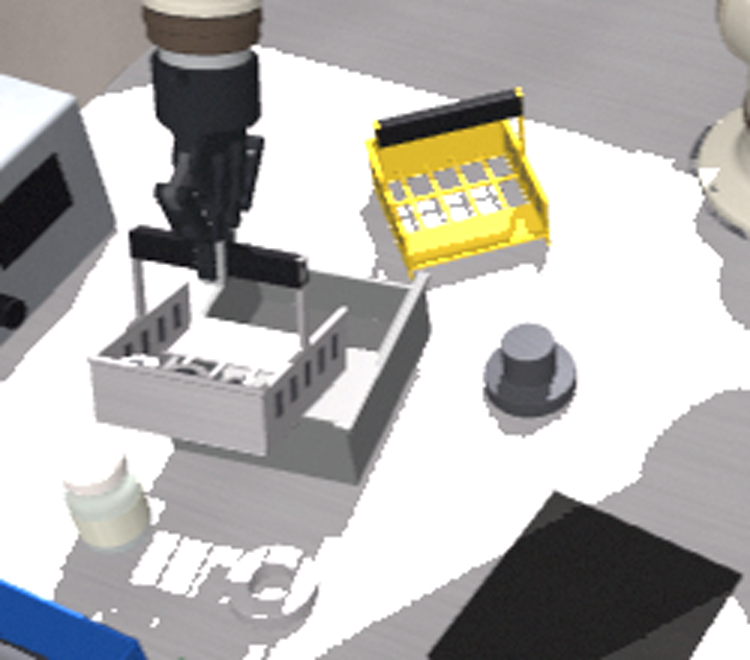

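Call:
servo_tool(increments="-0.04 0 0 0 -0.36 -0.32 1;-0.06 0 0 0 -0.53 -0.48 1;-0.07 0 0 0 -0.7 -0.4 1;-0.07 0 0 0 -0.75 -0.35 1;-0.07 0 0 0 -0.75 -0.35 1;-0.06 0 0 0 -0.7 -0.3 1;-0.04 0 0 0 -0.5 -0.2 1;-0.02 0 0 0 -0.2 -0.16 1")

```text
time_s: 17.0
tcp_pos: [0.4956, -0.3146, 0.2214]
tcp_rot: [135.7, -0.3, 98.5]
contact_force: [-0.8, 0.2, -4.1]
width: 0.0126
```

```bash
python3 - <<'E'
from h import *
st(); bp()
s=cam('scene'); crop(s,60,80,310,300,3,'s12',1.8)
E
```

```text
t 17.0 j [-48.5 -17.7 -23.1  56.8  36.   42.3] p [ 0.4956 -0.3146  0.2214] r [135.71  -0.27  98.47] F [-0.75  0.24 -4.09] M [-0.18  1.43  0.  ] w 0.0126
origin [ 0.5708 -0.303   0.1434]; lip [ 0.5003 -0.3133  0.1018]; front edge [ 0.5177 -0.3107  0.091 ]; back [ 0.6239 -0.2954  0.1958]; tilt 44.3
```

View pics/s12.png

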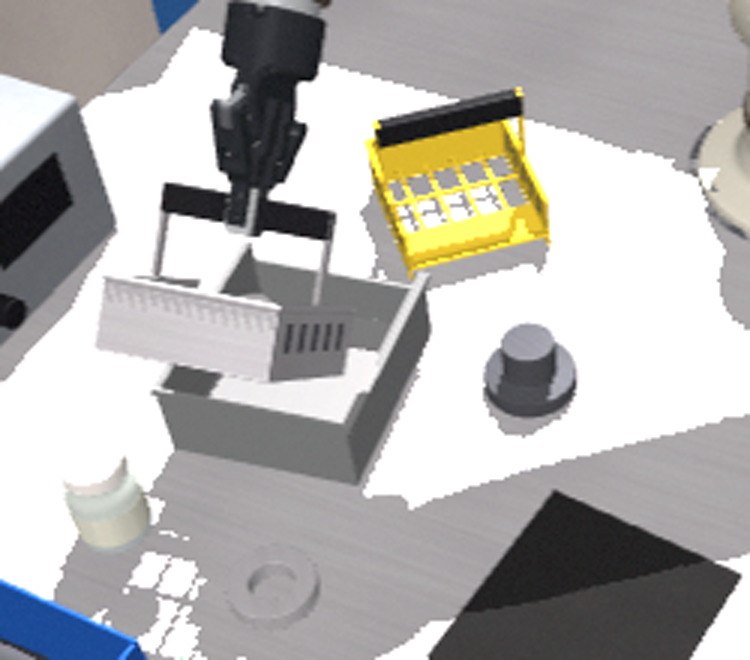

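Call:
servo_tool(increments="-0.04 0 0 0 -0.5 -0.25 1;-0.06 0 0 0 -0.85 -0.3 1;-0.06 0 0 0 -0.85 -0.3 1;-0.06 0 0 0 -0.85 -0.3 1;-0.06 0 0 0 -0.85 -0.3 1;-0.05 0 0 0 -0.7 -0.25 1;-0.03 0 0 0 -0.3 -0.24 1;0 0 0 0 0 0 1")

```text
time_s: 17.85
tcp_pos: [0.4517, -0.3211, 0.1935]
tcp_rot: [115.2, -0.3, 98.5]
contact_force: [-0.7, 0.2, -3.4]
width: 0.0124
```

```bash
python3 - <<'E'
from h import *
st(); bp()
s=cam('scene'); crop(s,60,80,310,300,3,'s13',1.8)
s=cam('wrist','w13')
E
```

```text
t 17.85 j [-60.4 -25.8 -42.2  36.3  57.7  42.4] p [ 0.4517 -0.3211  0.1935] r [115.17  -0.32  98.49] F [-0.65  0.16 -3.4 ] M [-0.16  1.45 -0.01] w 0.0124
origin [ 0.5492 -0.3063  0.1472]; lip [ 0.4976 -0.3136  0.0833]; front edge [ 0.5176 -0.3106  0.0793]; back [ 0.5808 -0.302   0.215 ]; tilt 64.8
```

View pics/s13.png

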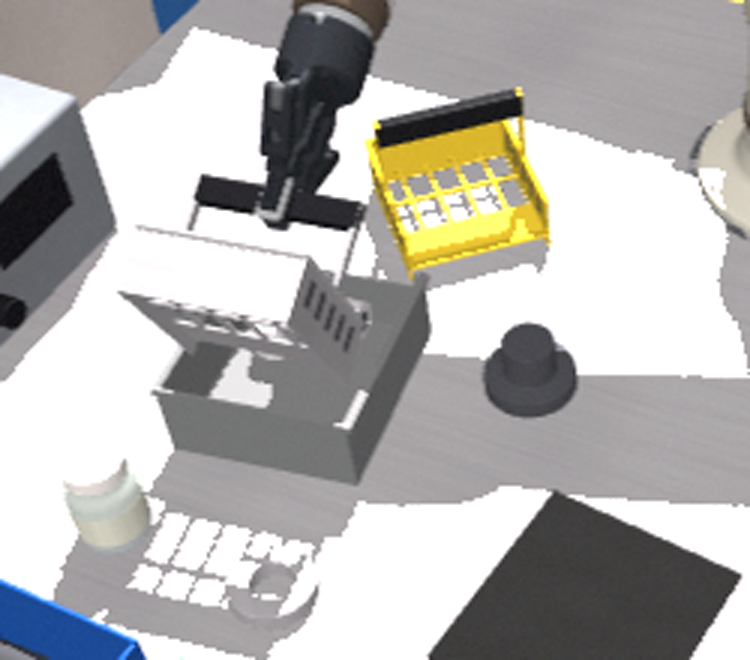

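View pics/w13.png

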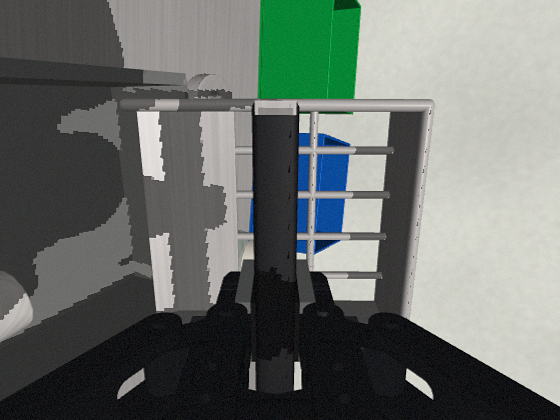

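Call:
servo_tool(increments="0 0 0 0 0.6 -0.3 1;0 0 0 0 1.5 -0.7 1;0 0 0 0 2.3 -1.1 1;0 0 0 0 2.3 -1.1 1;0.03 0 0 0 2 -0.9 1;0.06 0 0 0 1.3 -0.5 1;0.08 0 0 0 0.5 -0.2 1;0.09 0 0 0 0 0 1")

```text
time_s: 18.75
tcp_pos: [0.4541, -0.3212, 0.3118]
tcp_rot: [130.2, -0.1, 98.6]
contact_force: [0.4, -0.9, -2.4]
width: 0.0122
```

```bash
python3 - <<'E'
from h import *
st(); bp()
s=cam('scene'); crop(s,60,80,310,300,3,'s14',1.8)
s=cam('top'); crop(s,340,100,500,280,4,'t14',1.8)
E
```

```text
t 18.75 j [-55.2 -21.3 -17.9  65.9  43.3  37.3] p [ 0.4541 -0.3212  0.3118] r [ 1.3019e+02 -1.2000e-01  9.8570e+01] F [ 0.39 -0.88 -2.44] M [-0.21  1.2  -0.02] w 0.0122
origin [ 0.5365 -0.3086  0.2414]; lip [ 0.4703 -0.3185  0.1932]; front edge [ 0.4886 -0.3157  0.1841]; back [ 0.5843 -0.3015  0.2987]; tilt 49.8
```

View pics/s14.png

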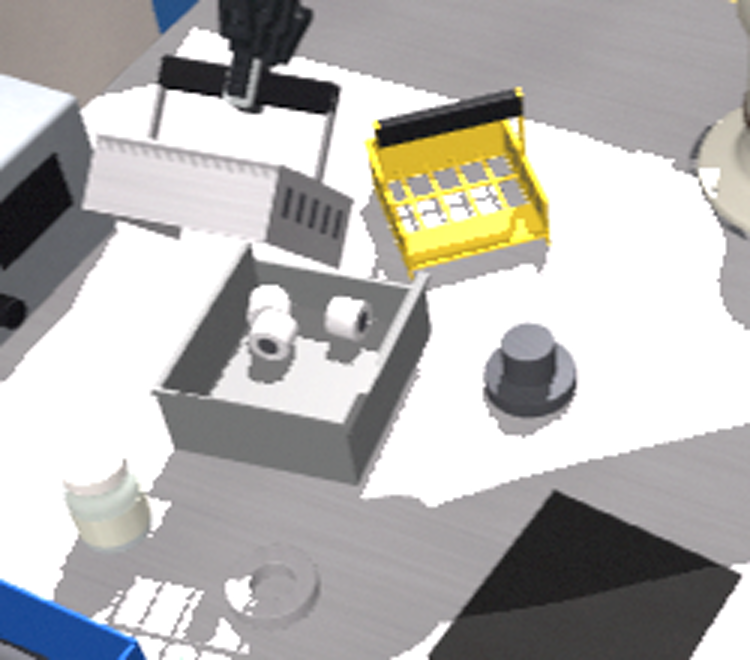

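View pics/t14.png

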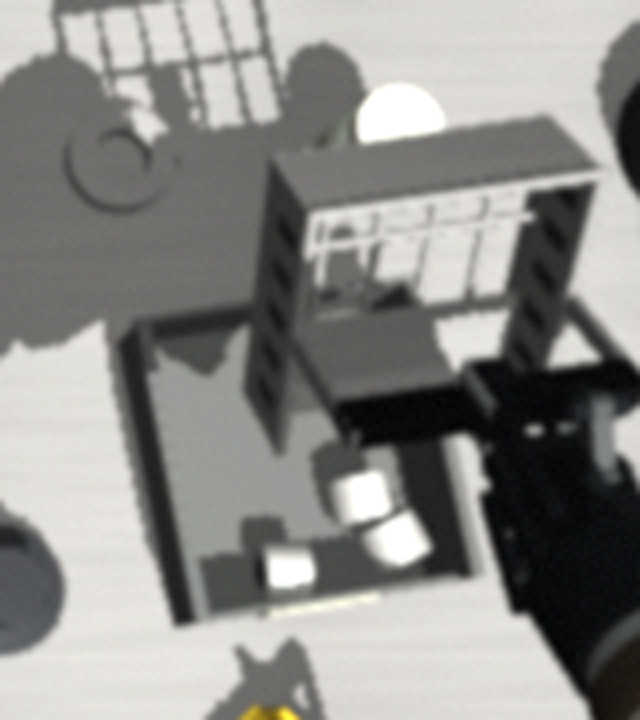

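All three bushings lie in the bin, (270,300), (272,335) and (348,318), and the basket is empty. I level it and carry it back to the mat.

Call:
servo_tool(increments="0.1 0 0 0 0 0 1;0.12 0 0 0 0 0 1;0.12 0 0 0 0 0 1;0.12 0 0 0 0 0 1;0.12 0 0 0 0 0 1;0.12 0 0 0 0 0 1;0.1 0 0 0 0 0 1;0.069 0 0 0 0 0 1")

```text
time_s: 19.65
tcp_pos: [0.4554, -0.3208, 0.3084]
tcp_rot: [179.9, -0.4, 98.5]
contact_force: [0.1, -0.5, -3.6]
width: 0.0123
```

```bash
python3 - <<'E'
from h import *
st(); bp(); to([.5895,.0169,.30],84)
E
```

```text
t 19.65 j [-35.3   8.4  21.7 103.4   0.3  46.1] p [ 0.4554 -0.3208  0.3084] r [179.89  -0.37  98.54] F [ 0.07 -0.48 -3.58] M [ 0.   -0.02 -0.  ] w 0.0123
origin [ 0.4555 -0.32    0.1994]; lip [ 0.3763 -0.3321  0.2192]; front edge [ 0.3813 -0.3312  0.1992]; back [ 0.5296 -0.3089  0.1995]; tilt 0.4
tool shift cm [31.39 18.28  1.08]
yaw turn about tool z rad 0.254
```

Call:
servo_tool(increments="0 0 0 1 0.6 0 1;0 0 0 2 1.2 0 1;0 0 0 2.7 1.6 0 1;0 0 0 2.7 1.6 0 1;0 0 0 2.7 1.6 0 1;0 0 0 2.7 1.6 0 1;0 0 0 2.7 1.6 0 1;0 0 0 2.7 1.5 0 1")

```text
time_s: 20.45
tcp_pos: [0.5376, -0.1124, 0.3104]
tcp_rot: [179.6, -0.5, 98.5]
contact_force: [0.4, -0.3, -2.1]
width: 0.0119
```

Call:
servo_tool(increments="0 0 0 2.7 1.5 0 1;0 0 0 2.7 1.5 0 1;0 0 0 2.7 1.6 0 1;0 0 0 2 1.2 0 1;0 0 0.05 1.2 0.7 0 1;0 0 0.1 0.7 0.4 0 1;0 0 0.07 0 0 0 1;0 0 0.03 0 0 0 1")

```text
time_s: 21.25
tcp_pos: [0.5879, 0.0152, 0.3113]
tcp_rot: [179.8, -0.5, 84.1]
contact_force: [-0.9, -0.0, -2.3]
width: 0.0122
```

```bash
python3 - <<'E'
from h import *
st(); bp(); to([.5895,.0169,.115],84)
s=cam('scene','s15')
E
```

```text
t 21.25 j [  1.2  12.7  26.9 104.    0.5  97.2] p [0.5879 0.0152 0.3113] r [179.81  -0.54  84.08] F [-0.92 -0.05 -2.34] M [-0.    0.04 -0.03] w 0.0122
origin [0.5884 0.0162 0.2023]; lip [0.5087 0.0243 0.222 ]; front edge [0.5138 0.024  0.202 ]; back [0.663  0.0085 0.2025]; tilt 0.6
tool shift cm [-0.    0.07 19.63]
yaw turn about tool z rad 0.001
```

View pics/s15.png

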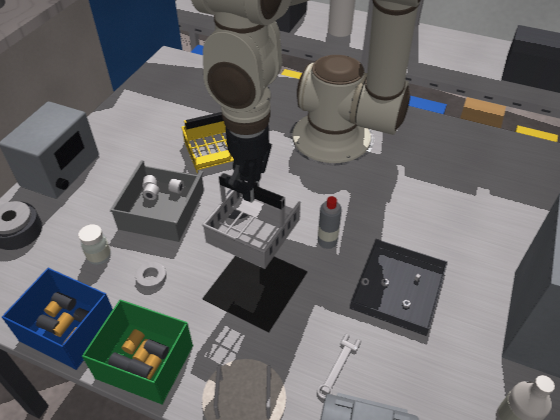

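Call:
servo_tool(increments="0 0.01 0 0 0 1 1;0 0 0 0 0 2.5 1;0 0 0 0 0 3.5 1;0 0 0 0 0 3.5 1;0 0 0 0 0 3.5 1;0 0 0 0 0 2.5 1;0 0 0 0 0 1.5 1;0 0 0 0 0 0.7 1")

```text
time_s: 22.1
tcp_pos: [0.588, 0.0171, 0.123]
tcp_rot: [180.0, -1.0, 84.2]
contact_force: [-0.2, 0.4, -1.8]
width: 0.0121
```

Call:
servo_tool(increments="0 0 0 0 0 0.5 1;0 0 0 0 0 0.3 1;0 0 0 0 0 0.2 1;0 0 0 0 0 0.1 1")

```text
time_s: 22.5
tcp_pos: [0.589, 0.0174, 0.1136]
tcp_rot: [179.9, -0.9, 84.2]
contact_force: [1.0, 0.5, 2.3]
width: 0.012
```

```bash
python3 - <<'E'
from h import *
st(); bp()
s=cam('scene'); crop(s,190,150,340,340,4,'s16',1.8)
E
```

```text
t 22.5 j [ 1.3  9.4  1.1 81.4  0.9 97. ] p [0.589  0.0174 0.1136] r [179.86  -0.94  84.22] F [1.05 0.48 2.34] M [ 0.21 -0.13 -0.03] w 0.012
origin [0.5894 0.0191 0.0046]; lip [0.5098 0.0268 0.0244]; front edge [0.5148 0.0267 0.0045]; back [0.664  0.0116 0.0048]; tilt 0.9
```

View pics/s16.png

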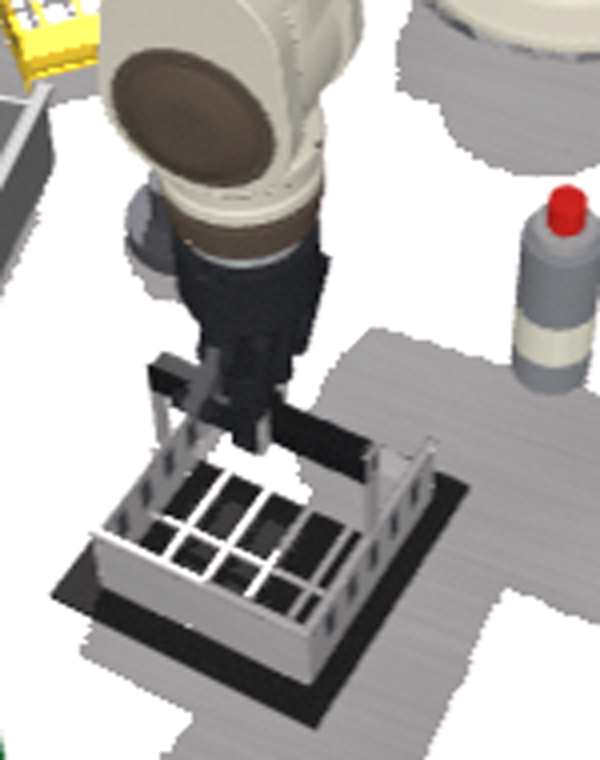

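The basket stands on the mat (Fz has turned positive). Release and rise.

Call:
servo_tool(increments="0 0 0 0 0 0 3;0 0 0 0 0 0 5;0 0 0 0 0 0 6;0 0 0 0 0 0 6;0 0 0 0 0 0 6;0 0 0 0 0 0 6")

```text
time_s: 23.15
tcp_pos: [0.5886, 0.0173, 0.113]
tcp_rot: [179.9, -0.9, 84.2]
contact_force: [0.1, 0.2, -0.5]
width: 0.0598
```

Call:
servo_tool(increments="0 0 0 0 0 -0.3 6;0 0 0 0 0 -1 6;0 0 0 0 0 -2 6;0 0 0 0 0 -3 6;0 0 0 0 0 -4 6;0 0 0 0 0 -4 6;0 0 0 0 0 -3 6;0 0 0 0 0 -1 6")

```text
time_s: 23.95
tcp_pos: [0.5885, 0.0144, 0.3006]
tcp_rot: [179.6, -1.0, 84.2]
contact_force: [1.1, 0.3, 0.0]
width: 0.0598
```

Call:
servo_tool(increments="0 0 0 0 -3 -1 6;0 0 0 0 -4 0 6;0 0 0 0 -4 0 6;0 0 0 0 -4 0 6;0 0 0 0 -3 0 6;0 0 0 0 -1 0 6;0 0 0 0 0 0 6;0 0 0 0 0 0 6")

```text
time_s: 24.75
tcp_pos: [0.3997, 0.0334, 0.3057]
tcp_rot: [179.9, -0.9, 84.2]
contact_force: [-0.3, -0.1, -0.1]
width: 0.0597
```

```bash
python3 - <<'E'
from h import *
st()
s=cam('scene','s17'); crop(s,190,200,460,340,2.9,'s17c',1.8)
s=cam('top'); crop(s,100,100,480,280,2,'t17',1.8)
E
```

```text
t 24.75 j [  4.2 -13.2   0.5 103.5   0.9  99.9] p [0.3997 0.0334 0.3057] r [179.9   -0.92  84.21] F [-0.33 -0.09 -0.1 ] M [-0.03 -0.04  0.  ] w 0.0597
```

View pics/s17.png

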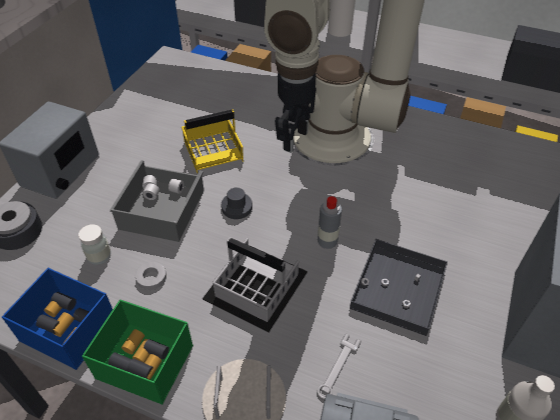

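View pics/t17.png

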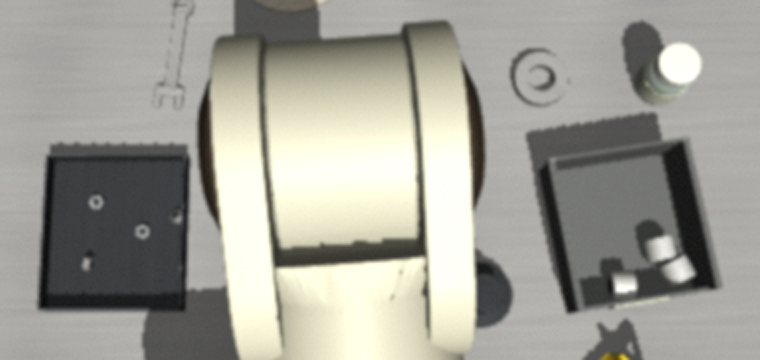

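```bash
python3 - <<'E'
from h import *
c=cam('top')
for u,v in ((178,215),(142,232),(96,202),(88,262)): print(np.round(plane(c,100+u/2,100+v/2,.008)[:2]-[.4623,.3274],3))
s=cam('scene'); q=(plane(s,228,245,.135)+plane(s,284,265,.135))/2; print('bar mid',np.round(q,3))
print(arm.finish_job())
E
```

```text
[ 0.023 -0.075]
[ 0.001 -0.029]
[0.04  0.032]
[-0.038  0.039]
bar mid [0.598 0.025 0.135]
the job is handed in; nothing more can be done
None
```

I handed the job in at about 25 s of the 72 s allowed. By my last pictures, everything in the task was met; the hand-in itself gives no verdict.

- **Sieving:** I gripped the basket by its bar, held it low over the tray and tilted it back about 40°, then shook it briefly. All four nuts dropped into the tray while the three bushings stayed in the basket.
- **Tipping:** I poured at about 65° with the lip 8–10 cm above the bench, inside the bin. All three bushings landed in the bin.
- **Return:** I put the basket back on its mat, opened the gripper and moved the arm clear.

**Last checks:**
- **Nuts:** all four are within the tray limits. The closest is at y = -0.075 m against a limit of ±0.088 m, and one stands on its edge.
- **Bushings:** all three are below the bin's rim, judged by eye only.
- **Basket:** the tool pose at release put its centre about 2 mm from the mat's centre. A rough check from the scene camera gave about 12 mm. Both are inside 50 mm, but they disagree by about 1 cm.
- **Bystanders:** the can, wrench, bearing and tin look undisturbed. The coupling also looks unmoved in the scene view, but was partly hidden by the arm in the last top view. I did not measure any of them.

An early measurement of the bar differed by about 6 mm between the top and wrist cameras. I used a point between the two and the grip was good.

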